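Vent a sealed dry case and hold its stuck lid ajar

ROBOT

A 7-joint arm with a two-finger parallel gripper is mounted at the origin on a cart in front of the work surface, level with it; the furniture and walls round the work are solid. World frame = base frame: x ahead of the robot, y to its left, z up, the work surface at z = 0. Lengths are in m, angles in rad, forces in N, time in s.
With the tool pointing down it reaches from about 0.4 to 0.85 m from the base axis. Payload 4.5 kg.
Tool frame: the origin (TCP) lies at the centre of the arm's flange, where the gripper is bolted on; the fingertips stand nose_length ahead of it and the grasp point (between the pads) lies 147 mm ahead of it (nose_length is the distance from the TCP to the fingertips, in m); z points along the fingers, y is the line along which they close (so a half turn about z gives the same grasp; the last joint's range is limited). The gripper opens to 88 mm and grips with 3 to 60 N. Pads are 18 mm wide; open, the fingers measure 123 mm over their backs; the gripper's body (75 mm by 187 mm) begins 45 mm behind the grasp point.
Start: joints at [1.326, 0.689, -0.195, 1.565, 0.157, 0.902, -0.215], TCP at [0.172, -0.601, 0.405] pointing down, gripper open.
Joint ranges: [-3.01, 3.01], [-0.46, 2.08], [-1.47, 1.51], [0.13, 2.56], [-1, 4.14], [0.04, 2.09], [-2.66, 2.66]. Speed limits (rad/s): [2.57, 2.57, 3.14, 3.14, 3.14, 3.14, 3.14].

INTERFACE

Orientations are given as a unit quaternion [x, y, z, w].
In Python, from plant import * gives the robot as it stands.
- The arm moves only by the tool play_rows, never from a script. Its argument "rows" is a list that holds one entry, the list of rows, each a list of 6 numbers: the shift along the tool's x, y, z normalised to -1 to 1, where 1 is 0.5 m, then the turn, a rotation vector about the tool's x, y, z normalised to -1 to 1, where 1 is 0.5 rad. A call has 1 to 20 rows; each row is the pose to reach, as a shift and turn from the pose commanded when the call began, along the tool's axes at that moment; what a row does not reach only later rows make up. A row lasts 1/12 s, in which the tool goes at most 41.7 mm and 7.16 degrees, less where a joint would pass 70% of its speed; a pose out of reach is approached as far as the arm can. A call with a number of a shift or a turn outside -1 to 1 is refused whole. A call with a gripper value outside its range is refused whole. "claw" is the closure, from 0 (fully open) to 1 (shut), set as the call begins (left out, the last holds). The fingers move at their own pace and stop on an object; "squeeze" is the grip in N (left out, the last holds). Time passes only in rows, so rows that repeat a pose let the fingers close. It gives the time, the measured TCP pose, the force, the opening and the grip force at its end, in the units of the state.
- get_state(): the state, without advancing time (a new reading comes with each control period).
- snapshot(name): name is "scene" or "top" or "wrist"; returns a dict with "pixels" (384x512x3 uint8, blue, green, red), "camera_matrix" (3x3 intrinsics, pixels), "world_to_cam" (4x4, takes a point from world to camera coordinates); the wrist camera has in their place "mount" (4x4, takes a point from camera to tool coordinates, whose origin is the TCP and whose axes are the flange's). Camera axes: x right, y down, z forward; pixel columns grow to the right and rows downward; lengths in m; the calibration is good to about 2 mm. The wrist camera is an equidistant fisheye: a pixel r from the principal point sees the ray r / f radians off the axis. A picture is of the moment at which its call begins: read the wrist's pose just before it. There is no depth.
- finish_job(): hands the job in; it is judged then, once.
The state is a dict: "clock": time; "q": joint angles; "qd": joint speeds; "joint_torque": joint torques, N m; "tool_pos": TCP position; "eef_rot": TCP orientation; "contact_force": force on the tool from outside, world axes, zero at the start; "moment": the same for the moment, N m; "opening": opening from 0.0 (shut) to 1.0 (fully open); "finger_force": force on a finger pad.
Only numpy, scipy, OpenCV 4.12 (cv2) and the standard library are available. Lean on these libraries where they do the work, as an engineer would, in place of code of your own. Each camera call takes 0.05 s, during which the arm holds its last target. There are 200 camera calls.

TASK

Take the steel vent pin out of its rest block and stand it fully home in the vent bore at the side of the dry case, and let go of it. Only then lift the lid by its bar handle until the sticky seal breaks free, catch it there without letting it fly open, and finish while still holding the lid slightly ajar, handle about 2 cm higher than when shut, without letting go. Leave the other things on the bench alone.

Things in the scene. Friction and masses are not known exactly. Their poses are not given: they have to be found in the camera images.
- pin_grip (a point): Centre of the grip of the steel vent pin. The pin stands upright: a round grip 20 mm in diameter and 48 mm tall (this point is half-way up it, 24 mm above its flat shoulder and 24 mm below its top), and below the shoulder a shank 12 mm in diameter, 36 mm long, with a chamfered foot. Weight 90 g. z points up along the pin. It starts standing in the rest block with its shoulder on the block's top.
- pin_shoulder (a point): Centre of the flat shoulder under the pin's grip, where the 12 mm shank begins; same axes as pin_grip. When the pin is home, the shoulder lies on the block round the bore.
- pin_rest: Fixed grey plastic rest block, 56 x 56 x 46 mm, with one 15 mm bore, 38 mm deep, in the middle of its top; the origin is the centre of its underside. The vent pin starts in it, loose.
- dry_case: Fixed aluminium dry case, a box 150 mm (its x) by 180 mm (its y) by about 62 mm high, shut by a hinged lid; the vent block, 54 x 56 mm and 50 mm high, stands on its +y side (seen from the robot, the left). The origin is the centre of the box's underside; its x points away from the robot toward the hinge, z up.
- vent_bore (a point): Centre of the mouth of the vent bore, in the middle of the top of the vent block, 50 mm above the bench; bore diameter 13.5 mm with a 2 mm chamfer, 38 mm deep, upright. Axes as dry_case. The edge of the lid is 26 mm from the bore's axis.
- lid_handle (a point): Middle of the lid's bar handle: a round steel bar 12 mm in diameter, 90 mm long along the case's y, on a post at each end, above the edge of the lid nearest to the robot. Shut, the bar's axis is 34 mm above the lid's top face and 105 mm above the bench. The gap between bar and lid is 28 mm, open to both sides for the fingers.
- lid_hinge (a point): Point on the hinge axis of the lid, at the middle of the far edge of the case, 62 mm above the bench; the axis runs along the case's y. Shut, the handle lies 128 mm from it toward the robot and 43 mm higher.
- lid (a joint): Angle of the lid about its hinge, rad: 0 shut, growing as the handle side rises, stop at 1.2. The lid weighs 0.35 kg and falls shut if it is let go. The rubber seal sticks: the handle needs about 12 to 18 N upward, the most within the first 4 mm of its rise, and by about 6 mm the seal lets go for good and only the lid's own weight (about 2 N at the handle) is left. 2 cm of handle rise is about 0.16 rad.
Mind the look-alikes: they are no part of the job. There is more than one size of the part that bears pin_grip; the job needs the smaller.

How it is judged:
By the outcome, as a careful person would: the job done as asked, in the order asked, and still so for the second after the job is handed in, while the arm keeps its last pose, push and grip.
It also fails if it takes over 42 s, if anything falls off the work surface, if the arm or the gripper's body presses on something with over 40 N, if the wrist force passes 120 N, or if a joint passes its speed limit or range.

## Working session

There is one attempt and no reset: what is moved stays moved. The work goes in short steps, Python scripts to look and compute and a tool call to move; the robot and the scene stay as the last step left them, time stands still between calls to the robot, and variables do not carry over. Pictures are saved under pics/ and viewed, at most 10 in all, crops included, and the job is handed in when it is done.

Besides the shell and the picture viewer there is one more tool, called as name(argument=value, ...) on one line, values as JSON. play_rows: Moves the arm, as the interface text tells. Its arguments: {"type":"object","properties":{"rows":{"type":"array"},"claw":{"type":"number"},"squeeze":{"type":"number"}},"required":["rows"]}

```bash
mkdir -p pics; python3 - <<'E'
from plant import *
import cv2,numpy as np
s=get_state()
for k,v in s.items(): print(k,np.round(v,3))
a=snapshot("scene");b=snapshot("top")
for n,p in(("scene",a),("top",b)):
    cv2.imwrite(f"pics/{n}0.png",p["pixels"]);print(p["camera_matrix"],np.round(p["world_to_cam"],4))
    np.savez(f"{n}0.npz",**p)
w=snapshot("wrist");print(w["camera_matrix"],w["mount"])
E
```

```text
clock 0.0
q [ 1.326  0.69  -0.195  1.566  0.157  0.903 -0.215]
qd [-0.    -0.    -0.002  0.001  0.003 -0.001 -0.001]
joint_torque [ 0.0000e+00 -5.2756e+01 -1.2660e+00 -1.5343e+01 -5.3000e-02  7.0000e-03
  0.0000e+00]
tool_pos [ 0.172 -0.601  0.404]
eef_rot [ 0.99   0.139 -0.    -0.001]
contact_force [-0.247  0.167 -0.077]
moment [-0.019 -0.039  0.006]
finger_force 0.0
opening 0.998
[[482.06749481   0.         250.86001634]
 [  0.         482.06749481 195.43064784]
 [  0.           0.           1.        ]] [[-0.562  -0.827   0.0147  0.4193]
 [-0.6126  0.4042 -0.6792  0.3476]
 [ 0.5558 -0.3908 -0.7338  0.7708]
 [ 0.      0.      0.      1.    ]]
[[451.9835211    0.         257.12580656]
 [  0.         451.9835211  193.38773457]
 [  0.           0.           1.        ]] [[ 0.0121 -0.9999  0.0089  0.1216]
 [-0.9885 -0.0133 -0.1509  0.5696]
 [ 0.151  -0.007  -0.9885  0.8825]
 [ 0.      0.      0.      1.    ]]
[[297.31863964   0.         258.66762189]
 [  0.         297.31863964 192.07394672]
 [  0.           0.           1.        ]] [[-6.30793715e-04 -9.59786175e-01 -2.80731365e-01  7.29350964e-02]
 [ 9.99999434e-01 -3.65001443e-04 -9.99069050e-04 -4.98307239e-04]
 [ 8.56425309e-04 -2.80731837e-01  9.59785863e-01  2.13147704e-02]
 [ 0.00000000e+00  0.00000000e+00  0.00000000e+00  1.00000000e+00]]
```

View pics/scene0.png

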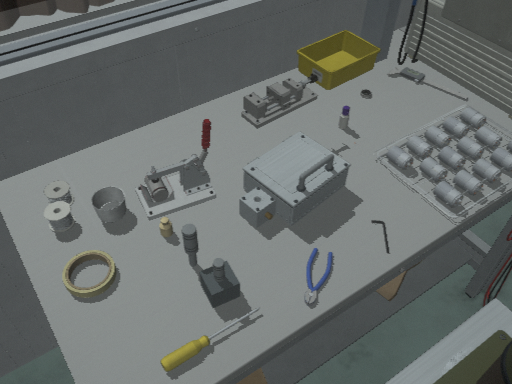

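View pics/top0.png

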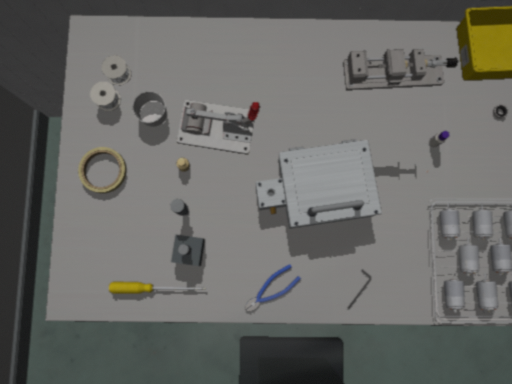

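The scene view shows the pin in its dark rest block at about (219,270), with a larger look-alike beside it at (190,240). The vent block is at (257,202) and the handle at (316,175). In the top view the pin top is near (184,250), the bore (271,192) and the handle (336,208).

```bash
cat > h.py <<'E'
import cv2,numpy as np
def ray(p,uv):
    K,W=p["camera_matrix"],p["world_to_cam"];R=W[:3,:3];c=-R.T@W[:3,3]
    return c,R.T@np.linalg.solve(K,[uv[0],uv[1],1.])
def onz(p,uv,z):
    c,d=ray(p,uv);return c+d*(z-c[2])/d[2]
def proj(p,X):
    x=p["world_to_cam"][:3]@np.append(X,1);x=p["camera_matrix"]@x;return x[:2]/x[2]
E
python3 - <<'E'
from h import *
t=np.load("top0.npz");im=t["pixels"]
c=im[160:280,160:390]
big=cv2.resize(cv2.convertScaleAbs(c,alpha=1.5,beta=10),None,fx=3.4,fy=3.4,interpolation=cv2.INTER_CUBIC)
s=np.load("scene0.npz")["pixels"][150:310,170:360]
b2=cv2.resize(cv2.convertScaleAbs(s,alpha=1.5,beta=10),None,fx=4,fy=3.6,interpolation=cv2.INTER_CUBIC)
cv2.imwrite("pics/t1.png",big);cv2.imwrite("pics/s1.png",b2);print(big.shape)
E
```

```text
(408, 782, 3)
```

View pics/t1.png

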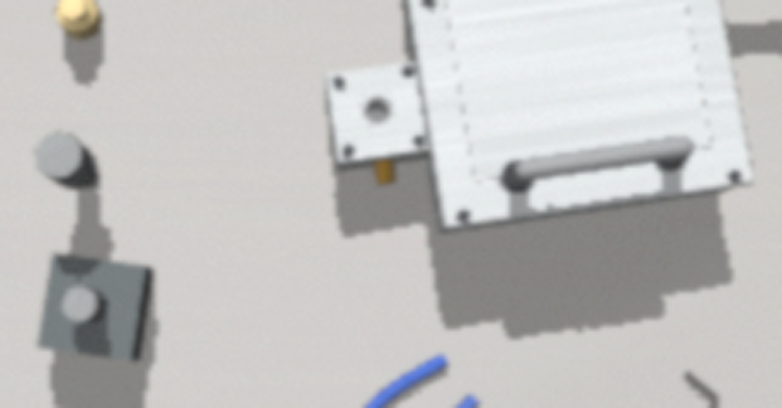

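View pics/s1.png

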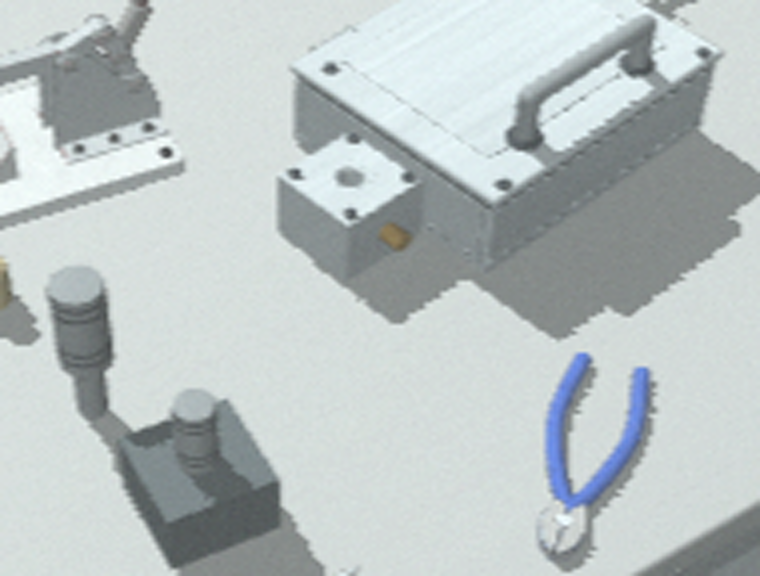

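The crops give the pin top at (183.5,249.4) and the bore at (270.6,192.1), with handle ends at (311.5,210.6) and (359.4,204.1). The large pin stands next to the rest block, toward the back.

```bash
python3 - <<'E'
from h import *
t=np.load("top0.npz");s=np.load("scene0.npz")
f=lambda u,v:(160+u/3.4-.35,160+v/3.4-.35)
g=lambda u,v:(170+u/4-.4,150+v/3.6-.4)
print("pin",onz(t,f(80,304),.094),onz(s,g(195,406),.094))
print("bore",onz(t,f(376,109),.05),onz(s,g(350,177),.05))
for e in((515,172),(678,150)):print("h",onz(t,f(*e),.111))
for e in((530,97),(640,25)):print("hs",onz(s,g(*e),.109))
# big pin
from scipy.optimize import lsq_linear
A=[];b=[]
for p,uv in((t,f(61,156)),(s,g(77,288))):
    c,d=ray(p,uv);d/=np.linalg.norm(d);P=np.eye(3)-np.outer(d,d);A.append(P);b.append(P@c)
print("bigtop",np.linalg.lstsq(np.vstack(A),np.hstack(b),rcond=None)[0])
# rest block edges & case corners yaw
r=[onz(t,f(*e),.046) for e in((55,255),(152,268),(134,360),(38,346))];print(np.round(r,3))
c=[onz(t,f(*e),.071) for e in((445,228),(752,183))];print(np.round(c,3))
E
```

```text
pin [0.45165846 0.26790505 0.094     ] [0.45058554 0.27151956 0.094     ]
bore [0.57072001 0.10224025 0.05      ] [0.56984292 0.10487528 0.05      ]
h [0.52681938 0.02708832 0.111     ]
h [ 0.54031856 -0.06375304  0.111     ]
hs [0.5262192  0.02631302 0.109     ]
hs [ 0.54117724 -0.05921742  0.109     ]
bigtop [0.53417692 0.2810641  0.10493403]
[[0.482 0.291 0.046]
 [0.475 0.234 0.046]
 [0.421 0.243 0.046]
 [0.428 0.299 0.046]]
[[ 0.498  0.063  0.071]
 [ 0.527 -0.116  0.071]]
```

```bash
cat >> h.py <<'E'
from scipy.spatial.transform import Rotation as R
def rows(s,pos,yaw):
    "rows numbers to bring TCP to pos, tool down, tool x at yaw"
    Q=R.from_quat(s["eef_rot"]);T=R.from_matrix(np.array([[np.cos(yaw),np.sin(yaw),0],[np.sin(yaw),-np.cos(yaw),0],[0,0,-1.]]))
    return np.round(np.r_[Q.inv().apply(np.array(pos)-s["tool_pos"])/.5,(Q.inv()*T).as_rotvec()/.5],4)
E
python3 -c "
import plant
print([k for k in dir(plant) if k[0]!='_'],getattr(plant,'nose_length',None))"
```

```text
['Unreachable', 'finish_job', 'get_state', 'nose_length', 'snapshot'] 0.166
```

play_rows(rows=[[[0.84,-0.55,0,0,0,-1],[0.84,-0.55,0,0,0,-1],[0.84,-0.55,0,0,0,-1],[0.84,-0.55,0,0,0,-1],[0.84,-0.55,0,0,0,-1],[0.84,-0.55,0,0,0,-1],[0.84,-0.55,0,0,0,-1],[0.84,-0.55,0,0,0,-1],[0.84,-0.55,0,0,0,-1],[0.84,-0.55,0,0,0,-1],[0.84,-0.55,0,0,0,-1],[0.84,-0.55,0,0,0,-1],[0.84,-0.55,0,0,0,-1]]], claw=0.43)

```text
clock: 1.23
tool_pos: [0.5057, -0.2122, 0.4052]
eef_rot: [0.923, 0.386, 0.004, -0.001]
contact_force: [1.5, 0.7, -0.2]
opening: 0.572
finger_force: 0.0
```

play_rows(rows=[[[0.61,-0.755,0.1,0,0,-1],[0.61,-0.755,0.1,0,0,-1],[0.61,-0.755,0.1,0,0,-1],[0.61,-0.755,0.1,0,0,-1],[0.61,-0.755,0.1,0,0,-1],[0.61,-0.755,0.1,0,0,-1],[0.61,-0.755,0.1,0,0,-1],[0.61,-0.755,0.1,0,0,-1],[0.61,-0.755,0.1,0,0,-1],[0.61,-0.755,0.1,0,0,-1],[0.61,-0.755,0.1,0,0,-1],[0.61,-0.755,0.1,0,0,-1],[0.61,-0.755,0.1,0,0,-1]]])

```text
clock: 2.32
tool_pos: [0.4501, 0.2696, 0.3545]
eef_rot: [0.799, 0.601, 0.002, -0.003]
contact_force: [0.4, 1.3, 0.9]
opening: 0.57
finger_force: 0.0
```

```bash
python3 - <<'E'
from plant import *
from h import *
s=get_state();print(np.round(s["q"],2),s["tool_pos"],s["eef_rot"],rows(s,[.451,.270,.300],1.724))
E
```

```text
[-0.42  0.64 -0.33  1.92  0.33  0.63 -1.24] [0.45007251 0.26958034 0.3545373 ] [ 0.79929075  0.60093437  0.00205209 -0.00282434] [ 6.000e-04  1.800e-03  1.091e-01 -1.100e-03 -1.400e-02 -8.693e-01]
```

play_rows(rows=[[[0,0,0.1,0,-0.014,-0.87],[0,0,0.1,0,-0.014,-0.87],[0,0,0.1,0,-0.014,-0.87],[0,0,0.1,0,-0.014,-0.87],[0,0,0.1,0,-0.014,-0.87],[0,0,0.1,0,-0.014,-0.87]]])

```text
clock: 2.82
tool_pos: [0.4523, 0.2613, 0.3046]
eef_rot: [0.656, 0.755, -0.003, 0.002]
contact_force: [0.1, -0.3, 0.4]
opening: 0.57
finger_force: 0.0
```

```bash
cat >> h.py <<'E'
def wray(w,s,uv):
    K,M=w["camera_matrix"],w["mount"];d=(np.array(uv)-K[:2,2])/K[0,0];r=np.linalg.norm(d)
    v=np.r_[d/r*np.sin(r),np.cos(r)] if r>0 else np.array([0,0,1.])
    Q=R.from_quat(s["eef_rot"]).as_matrix()
    return s["tool_pos"]+Q@M[:3,3],Q@M[:3,:3]@v
def wonz(w,s,uv,z):
    c,d=wray(w,s,uv);return c+d*(z-c[2])/d[2]
def wproj(w,s,X):
    M=w["mount"];Q=R.from_quat(s["eef_rot"]).as_matrix()
    v=M[:3,:3].T@(Q.T@(np.array(X)-s["tool_pos"])-M[:3,3]);r=np.arctan2(np.hypot(*v[:2]),v[2])
    return w["camera_matrix"][:2,2]+w["camera_matrix"][0,0]*r*v[:2]/np.hypot(*v[:2])
E
python3 - <<'E'
from plant import *
from h import *
s=get_state();w=snapshot("wrist");np.savez("w1.npz",**w,**{k:s[k] for k in("tool_pos","eef_rot")})
print(s["q"].round(2) if hasattr(s["q"],"round") else s["q"],s["tool_pos"],s["eef_rot"],wproj(w,s,[.451,.27,.094]))
cv2.imwrite("pics/w1.png",cv2.convertScaleAbs(w["pixels"],alpha=1.4))
E
```

```text
[-0.38  0.73 -0.39  1.96  0.52  0.56 -0.98] [0.45228244 0.26132557 0.30457175] [ 0.6558158   0.75491214 -0.00300436  0.00206599] [258.41490253 202.79028837]
```

View pics/w1.png

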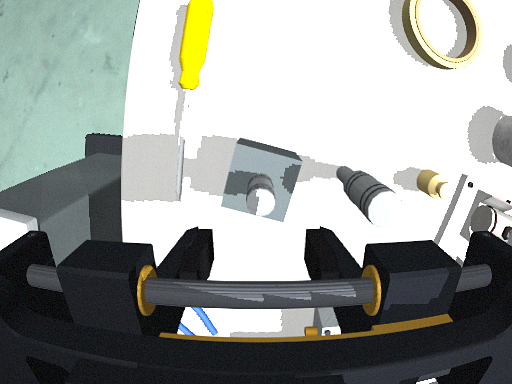

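The wrist view shows the pin top's bright disc at about (262,203) and the large pin clear at (385,205).

```bash
python3 - <<'E'
from h import *
w=np.load("w1.npz");s=w
g=cv2.cvtColor(w["pixels"],cv2.COLOR_BGR2GRAY)[170:235,235:295]
print(g[26:48:2,10:46:2])
m=(g>150).astype(np.uint8);n,l,st,c=cv2.connectedComponentsWithStats(m)
for i in range(1,n):
  if st[i,4]>40: print(st[i],c[i]+[235,170])
for uv in((262,203),):print(wonz(w,s,uv,.094))
E
```

```text
[[131  75 109 108 110 110 164 184 192 191 194 190 188 191 166 120 125 125]
 [130 100 110 109 108 109 111 181 185 189 189 195 195 189 199 108 123 124]
 [126 106 112 109 111 109 106 181 190 185 189 190 192 196 193 121 128 125]
 [126 105 109 110 113 109 102 188 185 186 190 190 185 190 193 141 122 125]
 [123 113 110 112 112 108 103 189 183 186 185 189 188 188 188 131 126 126]
 [126 108 107 107 110 111 146 191 186 186 185 186 185 190 191 122 120 124]
 [123 112 106 106 108 109 183 189 187 185 186 186 183 183 186 123 123 128]
 [123 128 117 111 106 105 175 188 184 187 186 184 187 178 128 126 124 123]
 [141 117 121 105 112 105 180 180 186 184 187 185 181 123 124 123 124 122]
 [231 225 204 175 134  97 192 187 178 184 175 163 126 123 123 123 123 124]
 [228 227 228 229 233 224 186 182 163 123 121 122 122 123 124 126 124 123]]
[   0   17   60   48 1680] [265.41011905 217.66785714]
[0.45340004 0.27018892 0.094     ]
```

```bash
python3 - <<'E'
from plant import *
from h import *
s=get_state();print(rows(s,[.452,.2705,.225],1.724))
E
```

```text
[ 0.0191  0.0023  0.1593 -0.003   0.0141 -0.0256]
```

play_rows(rows=[[[0.019,0.002,0,-0.003,0.014,-0.026],[0.019,0.002,0.05,-0.003,0.014,-0.026],[0.019,0.002,0.1,-0.003,0.014,-0.026],[0.019,0.002,0.14,-0.003,0.014,-0.026],[0.019,0.002,0.159,-0.003,0.014,-0.026],[0.019,0.002,0.159,-0.003,0.014,-0.026],[0.019,0.002,0.159,-0.003,0.014,-0.026],[0.019,0.002,0.159,-0.003,0.014,-0.026]]])

```text
clock: 3.53
tool_pos: [0.452, 0.2716, 0.2261]
eef_rot: [0.65, 0.76, 0.001, 0.0]
contact_force: [-0.6, -0.1, -1.0]
opening: 0.57
finger_force: 0.0
```

play_rows(rows=[[[0,0,0,0,0,0],[0,0,0,0,0,0],[0,0,0,0,0,0],[0,0,0,0,0,0],[0,0,0,0,0,0],[0,0,0,0,0,0],[0,0,0,0,0,0],[0,0,0,0,0,0]]], claw=1, squeeze=25)

```text
clock: 4.2
tool_pos: [0.4517, 0.271, 0.2253]
eef_rot: [0.65, 0.76, 0.0, 0.0]
contact_force: [0.0, 0.3, 3.5]
opening: 0.205
finger_force: 25.0
```

```bash
python3 - <<'E'
from plant import *
from h import *
s=get_state();print(s["contact_force"],s["moment"],rows(s,[.452,.2705,.225],1.724))
E
```

```text
[0.03579598 0.25491482 3.45829404] [-0.07389128 -0.04668395 -0.00018922] [-0.0011  0.0004  0.0007  0.0007 -0.0003  0.0055]
```

play_rows(rows=[[[0,0,-0.04,0,0,0],[0,0,-0.08,0,0,0],[0,0,-0.14,0,0,0],[0,0,-0.2,0,0,0],[0,0,-0.2,0,0,0],[0,0,-0.2,0,0,0]]])

```text
clock: 4.7
tool_pos: [0.452, 0.2711, 0.3262]
eef_rot: [0.65, 0.76, 0.002, 0.0]
contact_force: [0.4, -0.6, -0.6]
opening: 0.202
finger_force: 25.0
```

```bash
python3 - <<'E'
from plant import *
from h import *
s=get_state();print(s["tool_pos"],s["opening"],s["contact_force"],rows(s,[.5703,.1035,.30],1.724))
E
```

```text
[0.45199424 0.27110232 0.32623487] 0.20195523618890995 [ 0.43255875 -0.63995242 -0.5838819 ] [-0.3679  0.1817  0.0524  0.0052 -0.0031  0.0047]
```

play_rows(rows=[[[-0.06,0.03,0,0,0,0.004],[-0.12,0.06,0,0,0,0.004],[-0.18,0.09,0,0,0,0.004],[-0.24,0.12,0,0,0,0.004],[-0.3,0.15,0,0,0,0.004],[-0.368,0.182,0.04,0,0,0.004],[-0.368,0.182,0.052,0,0,0.004],[-0.368,0.182,0.052,0,0,0.004],[-0.368,0.182,0.052,0,0,0.004],[-0.368,0.182,0.052,0,0,0.004]]])

```text
clock: 5.53
tool_pos: [0.5693, 0.1051, 0.2987]
eef_rot: [0.65, 0.76, -0.0, -0.001]
contact_force: [0.2, 0.5, -0.3]
opening: 0.202
finger_force: 25.0
```

```bash
python3 - <<'E'
from plant import *
from h import *
s=get_state();w=snapshot("wrist");t=snapshot("top");c=snapshot("scene")
np.savez("w2.npz",**w,**{k:s[k] for k in("tool_pos","eef_rot")});np.savez("t2.npz",**t);np.savez("s2.npz",**c)
print(s["tool_pos"],s["eef_rot"],s["contact_force"],wproj(w,s,[.5703,.1035,.05]))
W=cv2.resize(cv2.convertScaleAbs(w["pixels"][130:300,160:360],alpha=1.3),(400,340))
C=cv2.resize(cv2.convertScaleAbs(c["pixels"][130:232,210:330],alpha=1.4),(400,340),interpolation=cv2.INTER_CUBIC)
cv2.imwrite("pics/w2.png",np.hstack([W,C]))
E
```

```text
[0.56925619 0.10507798 0.29870394] [ 6.49564995e-01  7.60305389e-01 -1.08511642e-05 -1.01592897e-03] [ 0.15618585  0.47808312 -0.33640063] [259.45126211 202.43989659]
```

View pics/w2.png

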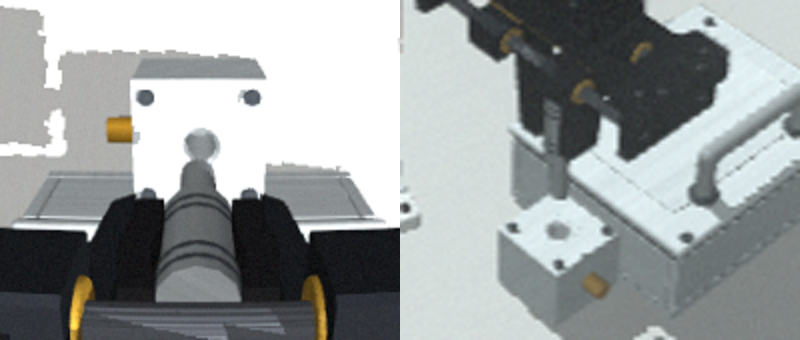

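The wrist crop (left) shows the bore at about (261,203) and the pin shank pointing at it with its foot near (259,213). The block's edges lie square with the tool, so the yaw is good.

```bash
python3 - <<'E'
from h import *
w=np.load("w2.npz");s=w
g=cv2.cvtColor(w["pixels"],cv2.COLOR_BGR2GRAY)
print(g[190:226:2,246:276])
f=[s["tool_pos"][0],s["tool_pos"][1]]
for z in(.083,.09,.1,.119):print(z,wproj(w,s,f+[z]))
for uv in((261,203),(260.5,202.5)):print(wonz(w,s,uv,.05))
b=[(160+u/2,130+v/2) for u,v in((146,97),(251,97))]
B=[wonz(w,s,x,.05) for x in b];print(B,np.arctan2(*(B[1]-B[0])[1::-1]))
E
```

```text
[[236 233 230 230 231 234 235 235 232 231 233 235 235 233 233 230 236 239
  235 234 231 232 235 237 235 235 236 234 232 232]
 [235 236 230 228 230 232 236 234 232 233 234 237 238 233 234 234 239 240
  236 232 233 231 236 235 235 235 238 234 232 233]
 [236 234 230 229 229 233 236 232 225 207 193 178 171 161 153 148 162 200
  214 221 233 234 238 236 235 236 236 234 232 232]
 [236 233 230 229 231 230 225 210 179 154 150 145 143 145 147 153 145 131
  133 136 164 218 240 238 235 236 238 234 231 232]
 [236 234 231 227 219 215 197 119  90  96  95 102 111 116 117 115 114 111
  104  96 104 126 169 236 237 235 236 234 231 231]
 [235 234 232 222 223 218 134  85  93 101 104 107 112 111 110 114 110 108
  103  97  86 119 134 170 235 238 236 234 232 232]
 [236 235 211 224 229 180 151 120  97 101 105 108 112 113 111 110 110 113
  107 101  90 101 133 136 201 236 238 234 232 230]
 [236 236 217 228 232 202 152 145 102  94 105 103 107 108 110 112 110 109
  103  99  87 107 130 146 186 236 237 234 230 230]
 [235 237 212 228 232 237 183 144 141 121 106 108 110 105 113 112 111 110
  106 100 103 158 158 165 
[... 763 characters left out ...]
33 231 232]
 [237 236 232 241 118  64  76  79  86  83  85  85  84  85  83  80  81  79
   67  66  55 136 241 238 235 236 236 231 232 231]
 [237 236 237 203  94  65  74  77  83  82  82  83  79  81  83  81  79  73
   71  65  63  35 246 240 235 235 236 233 231 231]
 [237 238 240 186  96  77  83  80  79  82  81  83  85  81  79  79  78  76
   77  76  75  55 212 244 236 236 236 231 231 232]]
0.083 [258.3637597  214.81714628]
0.09 [258.33580746 218.44653466]
0.1 [258.29260555 224.05925087]
0.119 [258.19803759 236.35929102]
[0.57160658 0.10322546 0.05      ]
[0.571142   0.10358138 0.05      ]
[array([0.54659278, 0.11983747, 0.05      ]), array([0.58749742, 0.12629694, 0.05      ])] 0.1566220441928392
```

```bash
python3 - <<'E'
from plant import *
from h import *
s=get_state();print(s["tool_pos"],rows(s,[.5713,.1041,.270],1.725))
E
```

```text
[0.56963387 0.10493228 0.29954147] [-0.0022  0.003   0.0591  0.0008 -0.0018  0.0049]
```

play_rows(rows=[[[-0.002,0.003,0.02,0,0,0.004],[-0.002,0.003,0.04,0,0,0.004],[-0.002,0.003,0.058,0,0,0.004],[-0.002,0.003,0.058,0,0,0.004],[-0.002,0.003,0.058,0,0,0.004],[-0.002,0.003,0.058,0,0,0.004]]])

```text
clock: 6.18
tool_pos: [0.5717, 0.1027, 0.2699]
eef_rot: [0.651, 0.759, -0.0, -0.0]
contact_force: [0.0, -0.9, -0.8]
opening: 0.206
finger_force: 25.0
```

```bash
python3 - <<'E'
from plant import *
from h import *
s=get_state();w=snapshot("wrist");c=snapshot("scene")
np.savez("w3.npz",**w,**{k:s[k] for k in("tool_pos","eef_rot")});np.savez("s3.npz",**c)
print(s["tool_pos"],s["contact_force"],wproj(w,s,[.5713,.1036,.05]),wproj(w,s,[*s["tool_pos"][:2],.055]))
W=cv2.resize(cv2.convertScaleAbs(w["pixels"][170:255,210:310],alpha=1.),(400,340))
C=cv2.resize(cv2.convertScaleAbs(c["pixels"][170:230,220:290],alpha=1.2),(400,340),interpolation=cv2.INTER_CUBIC)
cv2.imwrite("pics/w3.png",np.hstack([W,C]))
E
```

```text
[0.5717336  0.10274645 0.26991673] [ 0.00583297 -0.88476136 -0.78422372] [257.64833307 211.17097031] [258.05255877 214.84674671]
```

View pics/w3.png

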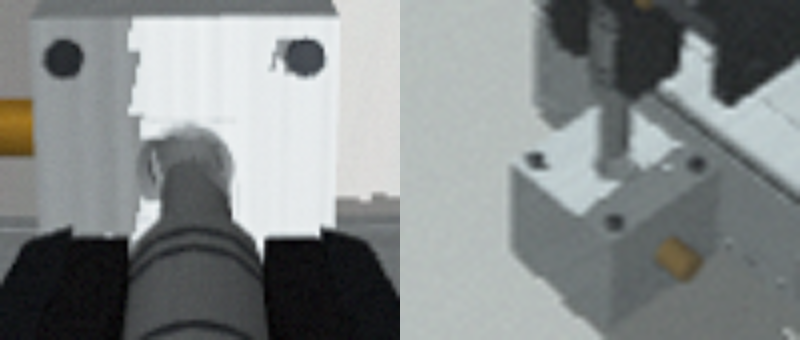

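The close view shows the bore's ring centred near (257,212) and the shank axis near column 259, so the pin is about 1.5 mm off along tool y. I'll quantify this.

```bash
python3 - <<'E'
from h import *
w=np.load("w3.npz");g=cv2.cvtColor(w["pixels"],cv2.COLOR_BGR2GRAY)
print(g[198:230:2,241:273])
s3=np.load("s3.npz");s2=np.load("s2.npz")
G=cv2.cvtColor(s3["pixels"],cv2.COLOR_BGR2GRAY);print(G[184:206,247:270])
H=cv2.cvtColor(s2["pixels"],cv2.COLOR_BGR2GRAY);print(H[190:208,247:270])
x,y,_=w["tool_pos"]
print(proj(s3,[x,y,.0546]),proj(s3,[x,y,.05]),proj(s3,[.5713,.1036,.05]))
for uv in((256.8,212),):print(wonz(w,w,uv,.05))
E
```

```text
[[148 204 211 205 200 228 234 235 236 235 232 231 236 237 236 236 232 233
  236 238 237 235 234 233 233 238 238 236 236 237 235 233]
 [153 148 143 134 227 226 226 220 225 227 227 225 220 219 218 207 204 211
  224 234 232 227 219 216 223 229 227 225 234 235 236 234]
 [152 148 140 131 228 234 235 237 234 215 209 190 175 169 167 157 156 152
  149 149 165 192 222 233 234 237 237 236 236 236 235 233]
 [151 150 144 140 200 208 193 176 174 171 131  98  99 119 120 130 134 132
  126 112 121 132 135 161 219 241 237 237 235 237 235 233]
 [152 149 140 143 134 111  95  89  81  90  95 100 107 107 114 115 109 115
  113 112 109 102  97 102 128 166 237 238 236 235 235 232]
 [153 153 147 138 107 102 101 151  95  90  98 102 106 108 110 112 113 106
  113 110 105 105  96  99 123 137 169 235 236 236 234 233]
 [152 151 144 122 108 106  84 143 121  99 100 105 101 101  88  91  90  86
   97  96  92  97 105  87 105 134 142 204 235 237 235 234]
 [154 151 146 119 118 116  72 144 149  98  97  75  80  86  84  83  85  81
   86  86  88  92  95  97 102 129 144 189 236 238 235 232]
 [152 152 145 133 120 125 116  77 14
[... 4329 characters left out ...]
[165 165 162 165 166 167 165 165 164 165 165 164 153 158 164 162 162 164
  165 164 166 164 164]
 [166 165 168 167 166 167 163 163 165 164 163 160 161 163 163 163 165 166
  167 164 167 164 160]
 [157 167 167 165 165 164 165 164 161 163 163 164 163 162 162 164 165 166
  166 166 164 135  96]
 [117 154 163 163 165 164 162 162 163 163 164 163 163 164 166 164 166 164
  164 160 135  98  83]
 [ 99 119 150 163 166 163 163 165 164 163 158 161 165 165 165 166 167 130
   98  88  83  83  82]
 [ 99  98 107 134 155 162 163 162 161 158 143 154 164 163 166 167 160 121
   85  82  83  82  83]]
[257.47519899 196.3128732 ] [257.42090408 197.79863798] [257.20430055 198.09109093]
[0.57079803 0.10288868 0.05      ]
```

play_rows(rows=[[[0.003,-0.0032,0,0,0,0],[0.003,-0.0032,0,0,0,0],[0.003,-0.0032,0.006,0,0,0],[0.003,-0.0032,0.012,0,0,0],[0.003,-0.0032,0.018,0,0,0],[0.003,-0.0032,0.024,0,0,0],[0.003,-0.0032,0.03,0,0,0],[0.003,-0.0032,0.03,0,0,0],[0.003,-0.0032,0.03,0,0,0]]])

```text
clock: 7.03
tool_pos: [0.5699, 0.1039, 0.2548]
eef_rot: [0.651, 0.759, -0.0, -0.0]
contact_force: [-0.2, -0.2, -0.7]
opening: 0.205
finger_force: 25.0
```

play_rows(rows=[[[0,0,0.01,0,0,0],[0,0,0.02,0,0,0],[0,0,0.03,0,0,0],[0,0,0.038,0,0,0],[0,0,0.044,0,0,0],[0,0,0.048,0,0,0],[0,0,0.051,0,0,0],[0,0,0.053,0,0,0],[0,0,0.053,0,0,0]]])

```text
clock: 7.78
tool_pos: [0.5699, 0.1037, 0.2294]
eef_rot: [0.651, 0.759, -0.0, 0.0]
contact_force: [-1.9, -1.0, 6.2]
opening: 0.204
finger_force: 25.0
```

play_rows(rows=[[[0,0,0.002,0,0,0],[0,0,0.003,0,0,0],[0,0,0.003,0,0,0]]])

```text
clock: 8.03
tool_pos: [0.5698, 0.1038, 0.2292]
eef_rot: [0.651, 0.759, -0.0, 0.001]
contact_force: [-4.8, -1.8, 16.4]
opening: 0.207
finger_force: 25.0
```

play_rows(rows=[[[0,0,0,0,0,0],[0,0,0,0,0,0],[0,0,0,0,0,0],[0,0,0,0,0,0],[0,0,0,0,0,0]]], claw=0.5)

```text
clock: 8.45
tool_pos: [0.57, 0.104, 0.2268]
eef_rot: [0.651, 0.759, 0.0, -0.0]
contact_force: [0.0, -0.5, -0.3]
opening: 0.495
finger_force: 0.0
```

play_rows(rows=[[[0,0,-0.04,0,0,0],[0,0,-0.08,0,0,0],[0,0,-0.14,0,0,0],[0,0,-0.2,0,0,0],[0,0,-0.2,0,0,0],[0,0,-0.2,0,0,0]]])

```text
clock: 8.95
tool_pos: [0.5704, 0.104, 0.3285]
eef_rot: [0.651, 0.759, 0.001, 0.001]
contact_force: [0.3, -0.2, -0.2]
opening: 0.496
finger_force: 0.0
```

```bash
python3 - <<'E'
from plant import *
from h import *
s=get_state();w=snapshot("wrist");c=snapshot("scene")
np.savez("w4.npz",**w,**{k:s[k] for k in("tool_pos","eef_rot")});np.savez("s4.npz",**c)
print(s["tool_pos"],s["contact_force"],proj(c,[.5703,.104,.098]))
W=cv2.resize(w["pixels"][130:300,160:360],(400,340))
C=cv2.resize(cv2.convertScaleAbs(c["pixels"][150:230,220:314],alpha=1.2),(400,340),interpolation=cv2.INTER_CUBIC)
cv2.imwrite("pics/w4.png",np.hstack([W,C]))
E
```

```text
[0.57044768 0.1040259  0.32845685] [ 0.28100482 -0.1589593  -0.24043019] [257.90121291 182.45597453]
```

View pics/w4.png

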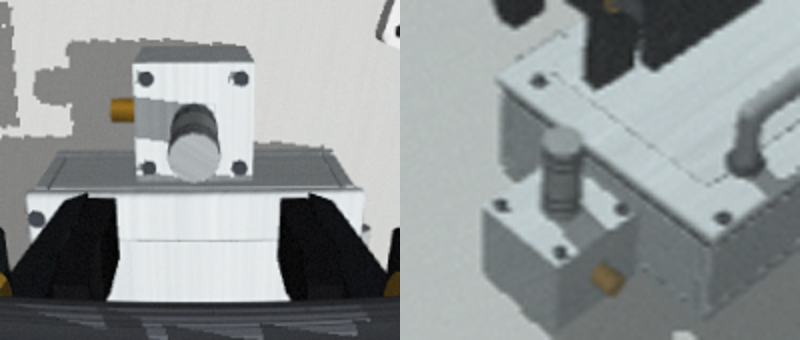

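The pin stands home with its shoulder on the vent block, released (top at (194,160) in the left crop). On to the handle.

```bash
python3 - <<'E'
from plant import *
from h import *
s=get_state();print(rows(s,[.5335,-.018,.32],1.727))
E
```

```text
[-0.2293 -0.1081  0.0127 -0.0032  0.0007 -0.0086]
```

play_rows(rows=[[[-0.08,-0.035,0,0,0,-0.008],[-0.15,-0.07,0,0,0,-0.008],[-0.229,-0.108,0,0,0,-0.008],[-0.229,-0.108,0.012,0,0,-0.008],[-0.229,-0.108,0.012,0,0,-0.008],[-0.229,-0.108,0.012,0,0,-0.008],[-0.229,-0.108,0.012,0,0,-0.008]]])

```text
clock: 9.63
tool_pos: [0.5342, -0.0157, 0.3207]
eef_rot: [0.649, 0.761, 0.001, -0.001]
contact_force: [0.9, 0.0, 0.4]
opening: 0.501
finger_force: 0.0
```

```bash
python3 - <<'E'
from plant import *
from h import *
s=get_state();w=snapshot("wrist")
np.savez("w5.npz",**w,**{k:s[k] for k in("tool_pos","eef_rot")})
print(s["tool_pos"],s["eef_rot"],[wproj(w,s,p) for p in([.527,.027,.105],[.5335,-.018,.105],[.540,-.063,.105])])
cv2.imwrite("pics/w5.png",cv2.resize(w["pixels"][100:300,130:390],(780,600)))
E
```

```text
[ 0.53421715 -0.01567388  0.32067836] [ 6.48901088e-01  7.60872174e-01  6.20089860e-04 -7.26394928e-04] [array([257.27692292, 153.25071118]), array([256.42024347, 217.85473538]), array([255.73343302, 273.28671196])]
```

View pics/w5.png

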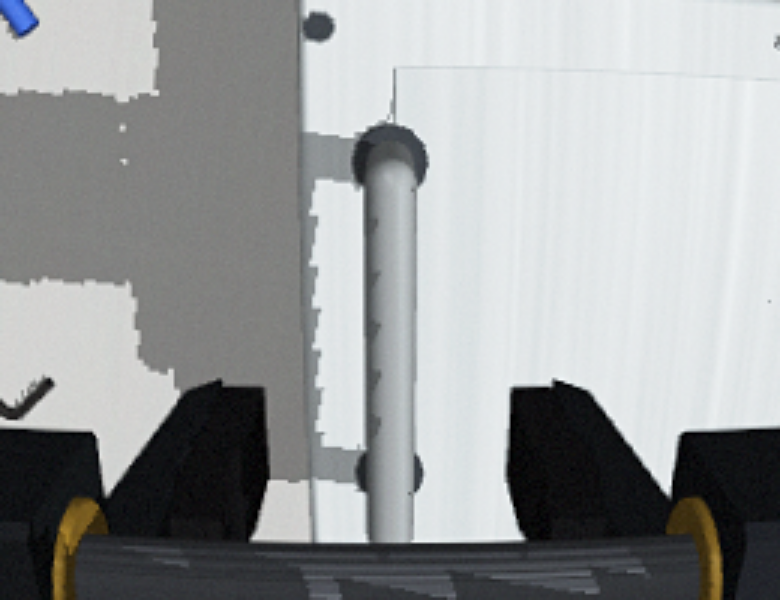

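The wrist view shows the bar along the tool's x at column ~260 (crop 391), nearly centred between the open fingers, with its posts at crop rows ~155 and ~473. Going down about it.

play_rows(rows=[[[-0.004,0.002,0.03,0,0,0],[-0.004,0.002,0.07,0,0,0],[-0.004,0.002,0.11,0,0,0],[-0.004,0.002,0.13,0,0,0],[-0.004,0.002,0.137,0,0,0],[-0.004,0.002,0.137,0,0,0],[-0.004,0.002,0.137,0,0,0]]])

```text
clock: 10.27
tool_pos: [0.5356, -0.0186, 0.2531]
eef_rot: [0.649, 0.76, 0.0, 0.0]
contact_force: [0.6, -0.7, -0.4]
opening: 0.506
finger_force: 0.0
```

play_rows(rows=[[[0,0,0,0,0,0],[0,0,0,0,0,0],[0,0,0,0,0,0],[0,0,0,0,0,0],[0,0,0,0,0,0],[0,0,0,0,0,0],[0,0,0,0,0,0],[0,0,0,0,0,0]]], claw=1, squeeze=55)

```text
clock: 10.93
tool_pos: [0.5354, -0.0194, 0.2529]
eef_rot: [0.65, 0.76, 0.0, 0.0]
contact_force: [0.2, -0.6, 4.2]
opening: 0.112
finger_force: 54.5
```

play_rows(rows=[[[0,0.0004,-0.0012,0,0,0],[0,0.0008,-0.0024,0,0,0],[0,0.0012,-0.0036,0,0,0],[0,0.0016,-0.0048,0,0,0],[0,0.002,-0.006,0,0,0],[0,0.0024,-0.0072,0,0,0],[0,0.0026,-0.008,0,0,0],[0,0.0026,-0.008,0,0,0]]])

```text
clock: 11.6
tool_pos: [0.5367, -0.0192, 0.256]
eef_rot: [0.65, 0.76, 0.0, -0.0]
contact_force: [5.1, -0.1, -11.8]
opening: 0.106
finger_force: 55.4
```

play_rows(rows=[[[0,0.0004,-0.001,0,0,0],[0,0.0008,-0.002,0,0,0],[0,0.0011,-0.003,0,0,0],[0,0.0014,-0.004,0,0,0],[0,0.0018,-0.005,0,0,0],[0,0.0021,-0.006,0,0,0],[0,0.0024,-0.007,0,0,0],[0,0.0028,-0.008,0,0,0],[0,0.0028,-0.008,0,0,0],[0,0.0028,-0.008,0,0,0]]])

```text
clock: 12.43
tool_pos: [0.5382, -0.0189, 0.2608]
eef_rot: [0.65, 0.76, 0.0, 0.0]
contact_force: [5.6, 0.6, -6.7]
opening: 0.109
finger_force: 55.2
```

play_rows(rows=[[[0,0.001,-0.002,0,0,0],[0,0.002,-0.004,0,0,0],[0,0.003,-0.006,0,0,0],[0,0.004,-0.008,0,0,0],[0,0.005,-0.01,0,0,0],[0,0.006,-0.012,0,0,0],[0,0.007,-0.014,0,0,0],[0,0.008,-0.016,0,0,0],[0,0.009,-0.018,0,0,0],[0,0.01,-0.02,0,0,0],[0,0.011,-0.022,0,0,0],[0,0.012,-0.024,0,0,0],[0,0.012,-0.024,0,0,0],[0,0.012,-0.024,0,0,0],[0,0.012,-0.024,0,0,0]]])

```text
clock: 13.68
tool_pos: [0.5437, -0.018, 0.2723]
eef_rot: [0.65, 0.76, -0.0, -0.0]
contact_force: [5.3, -0.0, -8.6]
opening: 0.108
finger_force: 55.9
```

```bash
python3 - <<'E'
from plant import *
from h import *
s=get_state();c=snapshot("scene")
print(s["clock"],s["tool_pos"],s["contact_force"],s["opening"],s["finger_force"])
cv2.imwrite("pics/f.png",cv2.resize(cv2.convertScaleAbs(c["pixels"][110:270,180:380],alpha=1.3),(750,600)))
E
```

```text
13.6833 [ 0.54373258 -0.01804333  0.27228954] [ 5.2948199  -0.03578176 -8.55627084] 0.10822740453504373 55.876136273145676
```

View pics/f.png

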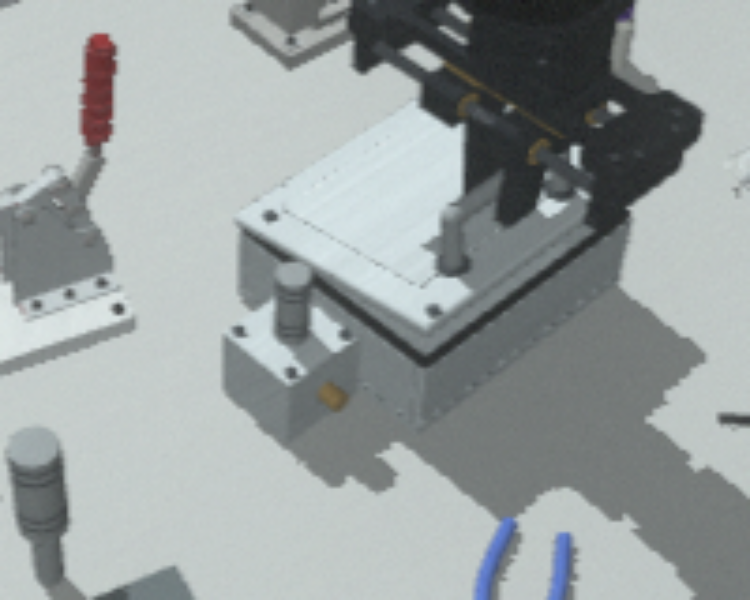

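The lid is ajar with an even gap at its near edge. Its corner bolt rose about 8 px, close to 2 cm, so the bar hasn't slipped. The gripper still holds the bar, and the pin is home at (293,330).

```bash
python3 -c "
from plant import *
print(finish_job())"
```

```text
the job is handed in; nothing more can be done
None
```

I handed the job in after about 14 s of the allowed 42 s: the vent pin stands fully home and released, and only after that was the lid lifted until its seal broke. The gripper still holds the lid ajar, with the handle about 2 cm up.

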